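# Roll a chromatography column into its vee stand, seat it and clamp it

### The arm

A 7-joint arm with a two-finger parallel gripper is mounted at the origin on the work surface. World frame = base frame: x ahead of the robot, y to its left, z up, the work surface at z = 0. Lengths are in mm, angles in rad, forces in N, time in s.
With the tool pointing down it reaches from about 400 to 875 mm from the base axis. Payload 4.4 kg.
Tool frame: the origin (TCP) lies at the very end of the fingers, on their centre line; the grasp point (between the pads) lies 19 mm behind it; y points along the fingers, x is the direction in which the jaws open and shut, and the axes are right-handed (so a half turn about y gives the same grasp; the last joint's range is limited). The gripper opens to 85 mm and grips with 20 to 120 N. Pads are 22 mm wide; open, the fingers measure 114 mm over their backs; the gripper's body (76 mm by 85 mm) begins 54 mm behind the grasp point. The pads swing forward as they close: fully open they stand 13 mm farther back than shut.
Start: joints at [1.188, 0.628, 0.038, 1.517, -0.027, 0.996, -0.02], TCP at [202.521, -617.659, 231.313] pointing down, gripper open.
Joint ranges: [-3.06, 3.06], [-0.37, 2.12], [-1.25, 1.32], [0.18, 2.47], [-1.1, 4.24], [0.23, 1.98], [-2.94, 2.94]. Speed limits (rad/s): [2.57, 2.57, 3.14, 3.14, 3.14, 3.14, 3.14].

### API

Orientations are given as [roll, pitch, yaw] about the fixed x, y, z axes, in that order (R = Rz(yaw) Ry(pitch) Rx(roll)).
In Python, from cell import readout, eyes, finish_job gives the robot as it stands. The module is installed in compiled form; this text tells all that it offers.
- The arm moves only by the tool apply_moves, never from a script. Its argument "commands" is a list that holds one entry, the list of rows, each a list of 6 numbers: the shift along the tool's x, y, z in units of 0.04 m (1.0 is 0.04 m), then the turn, a rotation vector about the tool's x, y, z in units of 5 degrees (1.0 is 5 degrees). A call has 1 to 8 rows; each row shifts and turns the pose as measured when the row begins, along the tool's axes as they then stand; what a row does not reach is not made up. A row lasts 1/12 s, in which the tool goes at most 41.7 mm and 7.16 degrees, less where a joint would pass 70% of its speed; a pose out of reach is approached as far as the arm can. A call with a number of a shift or a turn outside -1 to 1 is refused whole. A call with a gripper value outside its range is refused whole. "claw" is the finger opening in mm, from 0 to 85.4, set as the call begins (left out, the last holds). The fingers move at their own pace and stop on an object; the grip force is fixed at half the most. Time passes only in rows, so rows that do not move let the fingers close. It gives the time, the measured TCP pose, the force and the opening at its end, in the units of the state.
- readout.read_state(): the state, without advancing time (a new reading comes with each control period).
- eyes.get_image(name): name is "side" or "top" or "wrist"; returns a dict with "image" (384x512x3 uint8, red, green, blue), "mtx" (3x3 intrinsics, pixels), "rvec" (rotation vector, rad) and "tvec" (3), from world to camera coordinates, as OpenCV has them. Camera axes: x right, y down, z forward; pixel columns grow to the right and rows downward; lengths in mm; the calibration is good to about 2 mm. A picture is of the moment at which its call begins. There is no depth.
- finish_job(): hands the job in, once; it reports no verdict.
The state is a dict: "clock": time; "qpos": joint angles; "qd": joint speeds; "tau": joint torques, N m; "eef_pos": TCP position; "tool_rot": TCP orientation; "force": force on the tool from outside, world axes, zero at the start; "torque": the same for the moment, N m; "width": finger opening in mm.
Only numpy, scipy, OpenCV 4.12 (cv2) and the standard library are available. Lean on these libraries where they do the work, as an engineer would, in place of code of your own. Each camera call takes 0.05 s, during which the arm holds its last target. There are 200 camera calls.

### The job

Roll the steel column across its shelf and over the low lip so that it drops into the vee of the stand and centres itself; roll it with a light push, do not pick it up. Then slide it along the vee until its end sits against the end stop, without ramming it, and push the clamp arm down by its black button until the sprung pad grips the column firmly: the column is thin-walled, so feel for the contact and stop soon after. Let go, and leave the spare column, the wrench and the small jar around the stand where they are.

Things in the scene. Friction and masses are not known exactly. Their poses are not given: they have to be found in the camera images.
- column_center (a point): The centre of the loose column: a plain steel cylinder, 36 mm diameter, 120 mm long, with an end fitting 24 mm in diameter and 10 mm long on each end (140 mm overall), about 0.45 kg, polished and free to roll. It starts on the stand's shelf, within 6 degrees of parallel to the vee. Its x axis is the cylinder's axis; as it rolls its y and z axes turn.
- column: The same loose column as a body; its x axis is the cylinder's axis, but its origin lies on the skin, 18 mm off the axis, and turns with it: take positions from column_center.
- stand: Fixed aluminium vee stand. Origin on the bench below the vee's middle; x along the vee towards the end stop, y in the rolling direction (shelf to vee), z up; mm below are in this frame. Base plate 10 thick, x -80 to 85, y -142 to 82. Shelf, ramp and vee span x -50 to 50. Shelf flat, top z 38.5, y -138 to -42, a rail 3 high at y -135.5. Column starts at y -105 to -80, x -22 to -10, centre z 56.5.
- lip (a point): Middle of the top of the lip, a rounded bar along x, 1.5 mm above the shelf, at stand y -42, z 40 mm. Beyond it a gentle ramp falls to y -16, z 36, where the vee begins: once its centre is past the lip, the column rolls into the vee by itself.
- vee_axis (a point): Where the axis of the self-centred column lies, half-way along the vee (stand x 0, y 0, z 45.5 mm); axes as the stand's. The vee is 90 degrees, its bottom at z 20 mm, far wall rising to y 28, z 48. The column overhangs the vee at both ends and slides along it against about 2 to 5 N of friction.
- stop_face (a point): Middle of the end stop's face, which looks along -x of the stand, at stand x 72, y 0, z 45.5 mm. The stop is a rigid upright steel block, 24 mm wide, top 62 mm high. With the column's end against it, the column's centre is at stand x 2 mm.
- clamp_post: The fixed steel clamp post behind the vee, 22 x 18 mm, standing on the stand's base plate (origin at stand x 0, y 57, z 10 mm), 160 mm tall. It carries the clamp arm, which reaches over the middle of the vee.
- clamp_top (a point): Centre of the top of the black button, 28 mm across, on the clamp arm above the middle of the vee; press it straight down. Starts 142 to 148 mm high. The arm is 28 mm wide, ends at stand y -14, underside 22 mm below this point. Under it a sprung rubber pad, 24 mm across; its underside is 44 to 60 mm below this point (screw setting not measured), so it meets the seated column anywhere from 107 to 124 mm.
- clamp_arm (a joint): How far the clamp arm is pushed down from its top, in m (0 to 0.055). Friction holds it where it is left; it takes about 8 N to push down. Once the pad meets the column its spring adds 5 N per mm. About 14 to 18 N in all on the button clamps well; over 16 N on the column (24 N on the button) dents it. Left alone it keeps up to about 12 N on the column.
- spare_column: A shorter, thinner steel column (25 mm thick, 86 mm long) lying on the bench beyond the stand; leave it alone.
- wrench: Open-ended steel wrench, 160 mm, flat on the bench beside the stand's post side; leave it alone.
- vial: Small amber jar, 27 mm across, 45 mm tall, on the bench beyond the stand; leave it alone.
Things that resemble listed ones, but are neither listed nor needed, are in the scene too. Leave any blue or orange look-alike of the column alone.

How it is judged:
By the outcome, as a careful person would: the job done as asked, in the order asked, and still so for the second after the job is handed in, with the robot touching nothing.
It also fails if it takes over 58 s, if anything falls off the work surface, if the arm or the gripper's body presses on something with over 40 N, if the wrist force passes 120 N, or if a joint passes its speed limit or range.

## Working session

There is one attempt and no reset: what is moved stays moved. The work goes in short steps, Python scripts to look and compute and a tool call to move; the robot and the scene stay as the last step left them, time stands still between calls to the robot, and variables do not carry over. Pictures are saved under pics/ and viewed, about 8 in all and at most 12, crops included, and the job is handed in when it is done.

Besides the shell and the picture viewer there is one more tool, called after "Request:" as name(argument=value, ...), one argument or row to a line, values as JSON. apply_moves: Moves the arm, as the interface text tells. Shifts and turns lie within -1 to 1; 1 stands for 0.04 m of shift or 5 degrees of turn. Its arguments: {"type":"object","properties":{"commands":{"type":"array"},"claw":{"type":"number"}},"required":["commands"]}

```bash
mkdir -p pics; python3 - <<'E'
from cell import readout, eyes
import cv2,pickle
s=readout.read_state()
print({k:(v if isinstance(v,(int,float)) else [round(float(x),3) for x in v]) for k,v in s.items()})
for n in("side","top"):
    d=eyes.get_image(n); pickle.dump(d,open(f"{n}0.pkl","wb"))
    cv2.imwrite(f"pics/{n}0.png",d["image"][:,:,::-1])
    print(n,d["mtx"],d["rvec"],d["tvec"])
E
```

```text
{'clock': 0.0, 'qpos': [1.188, 0.629, 0.038, 1.518, -0.027, 0.996, -0.02], 'qd': [0.0, 0.0, -0.0, 0.0, -0.001, 0.002, -0.0], 'tau': [-0.0, -56.341, 1.227, -19.345, 0.011, 0.01, -0.0], 'eef_pos': [202.309, -617.053, 230.416], 'tool_rot': [-1.571, 0.002, -1.254], 'force': [0.04, -0.221, -0.441], 'torque': [-0.006, -0.027, -0.051], 'width': 85.18284712907054}
side [[352.75807784   0.         259.03423514]
 [  0.         352.75807784 192.30613338]
 [  0.           0.           1.        ]] [ 0.08964886 -2.66303813  1.55934876] [589.63218636 120.64854436 782.33953351]
top [[373.20111443   0.         259.12163268]
 [  0.         373.20111443 192.24368917]
 [  0.           0.           1.        ]] [ 2.06223064 -2.13552613  0.12940887] [ 62.4827904  591.81472454 679.11678782]
```

View pics/top0.png

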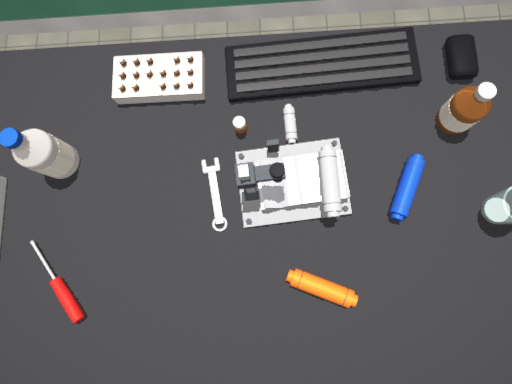

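View pics/side0.png

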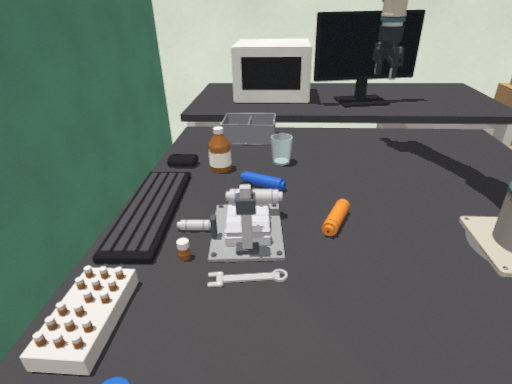

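```bash
python3 - <<'E'
import cv2
a=cv2.imread("pics/top0.png")[125:240,225:365]; b=cv2.imread("pics/side0.png")[175:265,170:300]
cv2.imwrite("pics/topc.png",cv2.resize(a,None,fx=5,fy=5,interpolation=cv2.INTER_CUBIC))
cv2.imwrite("pics/sidec.png",cv2.resize(b,None,fx=6,fy=6,interpolation=cv2.INTER_CUBIC))
E
```

```text
(no output)
```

View pics/topc.png

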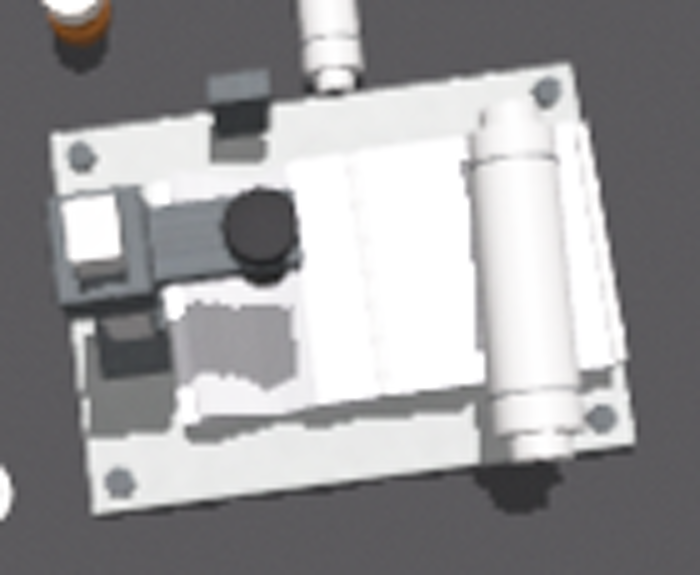

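View pics/sidec.png

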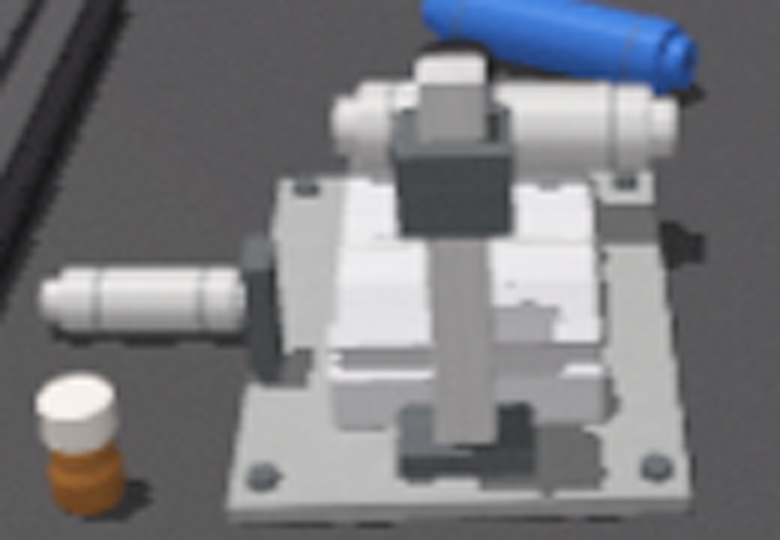

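```bash
cat > h.py <<'E'
import numpy as np,cv2,pickle
from scipy.optimize import least_squares
def ray(d,uv):
    R=cv2.Rodrigues(np.array(d["rvec"],float))[0]; t=np.array(d["tvec"],float).ravel()
    p=cv2.undistortPoints(np.array([[uv]],float),np.array(d["mtx"]),None)[0,0]
    v=R.T@np.array([p[0],p[1],1]); return -R.T@t,v/np.linalg.norm(v)
def onz(d,uv,z):
    o,v=ray(d,uv); return o+v*(z-o[2])/v[2]
def tri(rs):
    A=sum(np.eye(3)-np.outer(v,v) for o,v in rs); b=sum((np.eye(3)-np.outer(v,v))@o for o,v in rs)
    X=np.linalg.solve(A,b); return X,[np.linalg.norm(np.cross(X-o,v)) for o,v in rs]
E
cat > m.py <<'E'
from h import *
T=pickle.load(open("top0.pkl","rb"));S=pickle.load(open("side0.pkl","rb"))
ft=lambda U:((U[0]+.5)/5-.5+225,(U[1]+.5)/5-.5+125)
fs=lambda U:((U[0]+.5)/6-.5+170,(U[1]+.5)/6-.5+175)
st=np.array([[85,82],[85,-142],[-80,-142],[-80,82]])
ct=[(52,133),(572,64),(635,440),(94,512)];cs=[(230,508),(278,180),(655,172),(690,497)]
W=[]
for a,b in zip(ct,cs):
    X,e=tri([ray(T,ft(a)),ray(S,fs(b))]); print("corner",X.round(1),np.round(e,1),onz(T,ft(a),10).round(1),onz(S,fs(b),10).round(1))
    W.append((onz(T,ft(a),10)+onz(S,fs(b),10))[:2]/2)
W=np.array(W)
f=lambda p:(np.c_[np.cos(p[2])*st[:,0]-np.sin(p[2])*st[:,1]+p[0],np.sin(p[2])*st[:,0]+np.cos(p[2])*st[:,1]+p[1]]-W).ravel()
best=min((least_squares(f,[*W.mean(0),a]) for a in(0,1.5,3,-1.5)),key=lambda r:r.cost)
p=best.x;print("stand",p,np.degrees(p[2]),best.fun.round(1))
np.save("stand.npy",p)
c,s=np.cos(p[2]),np.sin(p[2]);M=np.array([[c,s],[-s,c]])
tos=lambda X:np.r_[M@(X[:2]-p[:2]),X[2]]
E1,e1=tri([ray(T,ft((519,103))),ray(S,fs((338,122)))]);E2,e2=tri([ray(T,ft((541,452))),ray(S,fs((674,125)))])
print("col ends",E1,e1,E2,e2,np.linalg.norm(E1-E2));print(tos(E1),tos(E2),tos((E1+E2)/2))
for U in[(519,103),(541,452)]:print("z56.5",tos(onz(T,ft(U),56.5)))
print("button z145",onz(T,ft((260,225)),145),tos(onz(T,ft((260,225)),145)))
for z in(140,145,150):print("post",tos(onz(T,ft((92,225)),z+25)))
E
python3 m.py
```

```text
corner [693.3  93.5   9.8] [0.4 0.4] [693.6  93.5  10. ] [692.9  93.8  10. ]
corner [ 715.5 -128.9    9.3] [1.7 1.7] [ 713.4 -128.8   10. ] [ 717.1 -128.6   10. ]
corner [ 550.8 -143.2   10.5] [1.3 1.3] [ 552.2 -143.4   10. ] [ 549.6 -143.7   10. ]
corner [530.6  78.9  10.2] [0.1 0.1] [530.5  79.   10. ] [530.8  78.7  10. ]
stand [6.17212669e+02 4.70265595e+00 9.31987764e-02] 5.339896544700709 [ 1.   0.6 -0.2 -0.1 -0.1 -0.6 -0.7  0.1]
col ends [682.35020618 -98.81557346  57.75268015] [np.float64(0.1864055210338398), np.float64(0.1864055210339713)] [541.82246442 -98.00458371  60.65617824] [np.float64(0.9843228156584998), np.float64(0.9843228156585166)] 140.56007330647773
[  55.22103773 -109.13092863   57.75268015] [-84.62135896 -95.24539679  60.65617824] [ -14.70016062 -102.18816271   59.2044292 ]
z56.5 [  55.78434802 -109.36224935   56.5       ]
z56.5 [-83.2194494  -96.02788091  56.5       ]
button z145 [615.86327343   5.14773213 145.        ] [ -1.30211868   0.56872463 145.        ]
post [  1.58277847  57.20611149 165.        ]
post [  0.28962415  56.82916445 170.        ]
post [ -1.00353016  56.45221741 175.        ]
```

Request:
apply_moves(
  commands=[
    [[0, 0, 0, 0, -1, 0], [0, 0, 0, 0, -1, 0], [0, 0, 0, 0, -1, 0], [0, 0, 0, 0, -1, 0], [0, 0, 0, 0, -1, 0], [0, 0, 0, 0, -1, 0], [0, 0, 0, 0, -1, 0], [0, 0, 0, 0, -1, 0]],
  ],
  claw=85,
)

```text
clock: 0.77
eef_pos: [201.5, -614.1, 225.9]
tool_rot: [-1.564, 0.009, -0.524]
force: [0.2, 0.1, 0.4]
width: 85.2
```

```bash
cat > g.py <<'E'
# usage: g.py sx sy z : prints tool state in stand frame, and shift (units) in tool axes to reach the target
import sys,numpy as np
from cell import readout
from scipy.spatial.transform import Rotation as Ro
s=readout.read_state();p=np.load("stand.npy")
R=Ro.from_euler("xyz",s["tool_rot"]);Sd=Ro.from_euler("z",p[2]);o=np.array([p[0],p[1],0])
X=np.array(s["eef_pos"]);F=Sd.inv().apply(s["force"])
print("t %.2f"%s["clock"],"stand pos",Sd.inv().apply(X-o).round(1),"F",F.round(1),"w %.1f"%s["width"])
if len(sys.argv)>3:
    t=Sd.apply(np.array(sys.argv[1:4],float))+o
    Rt=Sd*Ro.from_euler("x",-np.pi/2)
    print("shift",(R.inv().apply(t-X)/40).round(3),"turn",(np.degrees((R.inv()*Rt).as_rotvec())/5).round(3),"q7 %.2f"%s["qpos"][6])
E
python3 g.py -14 -146 230
```

```text
t 0.77 stand pos [-471.5 -577.4  225.9] F [0.2 0.1 0.4] w 85.2
shift [ 3.091 -0.032 15.415] turn [-0.103 -7.068 -0.078] q7 0.59
```

Request:
apply_moves(
  commands=[
    [[0, -0.1, 0, 0, -1, 0], [0, -0.1, 0, 0, -1, 0], [0, 0, 0, 0, -1, 0], [0, 0, 0, 0, -1, 0], [0, 0, 0, 0, -1, 0], [0, 0, 0, 0, -1, 0], [0, 0, 0, 0, -1, 0], [0.5, 0, 0.5, 0, 0, 0]],
  ],
)

```text
clock: 1.43
eef_pos: [211.7, -593.6, 229.4]
tool_rot: [-1.554, 0.01, 0.114]
force: [-1.1, -0.7, -0.7]
width: 85.3
```

Request:
apply_moves(
  commands=[
    [[0.7, -0.03, 0.7, 0, 0, 0], [0.7, -0.03, 0.7, 0, 0, 0], [0.7, -0.03, 0.7, 0, 0, 0], [0.7, -0.03, 0.7, 0, 0, 0], [0.7, -0.03, 0.7, 0, 0, 0], [0.7, -0.03, 0.7, 0, 0, 0], [0.7, -0.03, 0.7, 0, 0, 0], [0.7, -0.03, 0.7, 0, 0, 0]],
  ],
)

```text
clock: 2.1
eef_pos: [409.6, -339.8, 236.2]
tool_rot: [-1.55, 0.016, 0.098]
force: [1.5, -0.9, -0.8]
width: 85.3
```

```bash
python3 g.py -14 -146 230
```

```text
t 2.10 stand pos [-238.8 -323.6  236.2] F [ 1.4 -1.1 -0.8] w 85.3
shift [5.644 0.157 4.411] turn [-0.234  0.055 -0.179] q7 0.53
```

Request:
apply_moves(
  commands=[
    [[0.75, 0, 0.6, -0.1, 0, -0.1], [0.75, 0, 0.6, -0.1, 0, -0.1], [0.75, 0, 0.6, 0, 0, 0], [0.75, 0, 0.6, 0, 0, 0], [0.75, 0, 0.6, 0, 0, 0], [0.75, 0, 0.6, 0, 0, 0], [0.75, 0, 0.6, 0, 0, 0], [0.4, 0, 0.2, 0, 0, 0]],
  ],
)

```text
clock: 2.77
eef_pos: [625.2, -123.8, 235.2]
tool_rot: [-1.564, 0.0, 0.104]
force: [0.6, 1.3, -0.1]
width: 84.8
```

```bash
python3 g.py -14 -146 100
```

```text
t 2.77 stand pos [  -4.  -128.7  235.2] F [ 0.7  1.2 -0.1] w 84.8
shift [-0.253  3.377 -0.453] turn [-0.079  0.126 -0.002] q7 0.05
```

Request:
apply_moves(
  commands=[
    [[-0.25, 0, -0.45, -0.1, 0.1, 0], [0, 0.5, 0, 0, 0, 0], [0, 0.9, 0, 0, 0, 0], [0, 0.9, 0, 0, 0, 0], [0, 0.7, 0, 0, 0, 0], [0, 0, 0, 0, 0, 0]],
  ],
)

```text
clock: 3.27
eef_pos: [623.1, -136.4, 111.0]
tool_rot: [-1.571, -0.007, 0.107]
force: [-0.9, -0.3, -0.4]
width: 85.2
```

```bash
python3 g.py -14 -148 45; python3 - <<'E'
from cell import eyes
import cv2,pickle,numpy as np
w=eyes.get_image("wrist");s=eyes.get_image("side")
pickle.dump(w,open("w1.pkl","wb"));pickle.dump(s,open("s1.pkl","wb"))
cv2.imwrite("pics/w1.png",np.hstack([w["image"][:,:,::-1][::1],]))
E
```

```text
t 3.27 stand pos [  -7.2 -141.   111. ] F [-0.9 -0.2 -0.4] w 85.2
shift [-0.183  1.65  -0.172] turn [0.003 0.154 0.079] q7 0.01
```

View pics/w1.png

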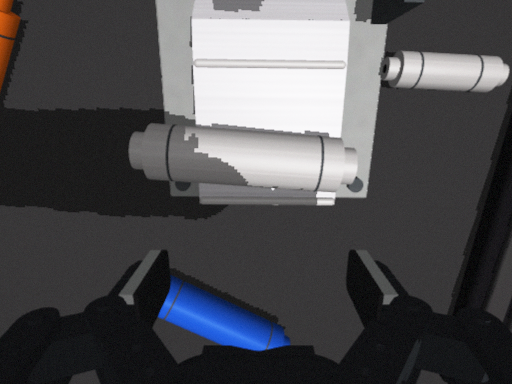

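```bash
python3 - <<'E'
from h import *
p=np.load("stand.npy");c,s=np.cos(p[2]),np.sin(p[2]);M=np.array([[c,s],[-s,c]])
W=pickle.load(open("w1.pkl","rb"))
f=lambda u,z:np.r_[M@(onz(W,u,z)[:2]-p[:2])].round(1)
print("ends",f((131,150),56.5),f((356,166),56.5)); print("lip ends",f((195,63),40),f((346,65),40)); print("rail",f((201,199),41.5),f((334,200),41.5))
print("fingertip",[f(u,z) for u in((122,300),(165,252),(349,252)) for z in(111,124)])
E
```

```text
ends [-88.6 -97.5] [  57.5 -106.2]
lip ends [-48.1 -43.6] [ 49.3 -43.4]
rail [ -47.8 -135.1] [  49.2 -134.8]
fingertip [array([ -80.5, -170.5]), array([ -73.9, -160.9]), array([ -54.9, -141.2]), array([ -50.7, -134.2]), array([  40.5, -140.3]), array([  36. , -133.4])]
```

Request:
apply_moves(
  commands=[
    [[-0.18, 0, -0.17, 0, 0.15, 0.05], [0, 0.5, -0.05, 0, 0, 0], [0, 0.6, 0, 0, 0, 0], [0, 0.4, 0, 0, 0, 0], [0, 0.1, 0, 0, 0, 0]],
  ],
)

```text
clock: 3.78
eef_pos: [628.7, -152.1, 63.7]
tool_rot: [-1.581, -0.03, 0.087]
force: [0.7, -0.7, -0.4]
width: 85.0
```

```bash
python3 g.py -14 -148 45
```

```text
t 3.78 stand pos [  -3.2 -157.1   63.7] F [ 0.6 -0.8 -0.4] w 85.0
shift [-0.286  0.456  0.231] turn [ 0.114 -0.071  0.344] q7 -0.01
```

Request:
apply_moves(
  commands=[
    [[-0.28, 0.1, 0.1, 0.1, -0.07, 0.34], [0, 0.1, 0, 0, 0, 0], [0, 0, 0, 0, 0, 0]],
  ],
)

```text
clock: 4.03
eef_pos: [618.0, -151.1, 59.3]
tool_rot: [-1.574, -0.002, 0.091]
force: [-0.8, -0.0, 0.4]
width: 85.1
```

```bash
python3 g.py -14 -148 45
```

```text
t 4.03 stand pos [ -13.7 -155.2   59.3] F [-0.8  0.1  0.4] w 85.1
shift [-0.009  0.357  0.182] turn [ 0.035 -0.026  0.028] q7 -0.01
```

Request:
apply_moves(
  commands=[
    [[0, 0.25, 0, 0, 0, 0], [0, 0.2, 0, 0, 0, 0], [0, 0.05, 0.1, 0, 0, 0], [0, 0.03, 0.1, 0, 0, 0]],
  ],
)

```text
clock: 4.37
eef_pos: [619.6, -144.7, 39.5]
tool_rot: [-1.576, -0.008, 0.089]
force: [-0.4, 0.0, 0.1]
width: 84.9
```

```bash
python3 g.py -14 -148 45;python3 - <<'E'
from cell import eyes
import cv2,pickle,numpy as np
w=eyes.get_image("wrist");s=eyes.get_image("side");t=eyes.get_image("top")
f=lambda d,y,x:cv2.resize(d["image"][y:y+130,x:x+130,::-1],(400,400),interpolation=2)
cv2.imwrite("pics/m2.png",np.hstack([f(s,140,175),f(t,115,240)]))
E
```

```text
t 4.37 stand pos [ -11.6 -148.9   39.5] F [-0.4  0.   0.1] w 84.9
shift [-0.06  -0.137  0.023] turn [ 0.062 -0.05   0.092] q7 -0.03
```

View pics/m2.png

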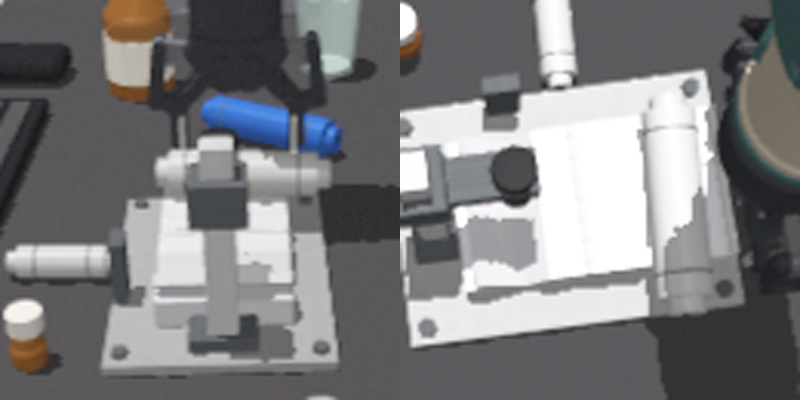

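Request:
apply_moves(
  commands=[
    [[-0.05, -0.13, 0, 0.06, -0.05, 0.09], [0, 0, 0.05, 0, 0, 0], [0, 0, 0.1, 0, 0, 0], [0, 0, 0.1, 0, 0, 0], [0, 0, 0.1, 0, 0, 0], [0, 0, 0, 0, 0, 0]],
  ],
)

```text
clock: 5.02
eef_pos: [616.7, -128.9, 46.7]
tool_rot: [-1.57, -0.001, 0.095]
force: [-0.3, 0.2, 0.4]
width: 85.1
```

```bash
python3 g.py -14 -148 45
```

```text
t 5.02 stand pos [ -12.9 -133.    46.7] F [-0.3  0.2  0.4] w 85.1
shift [-0.028  0.041 -0.375] turn [-0.004  0.021  0.013] q7 -0.04
```

Request:
apply_moves(
  commands=[
    [[0, 0, 0.08, 0, 0, 0], [0, 0, 0.08, 0, 0, 0], [0, 0, 0.08, 0, 0, 0], [0, 0, 0.08, 0, 0, 0], [0, 0, 0, 0, 0, 0]],
  ],
)

```text
clock: 5.43
eef_pos: [615.9, -115.1, 47.1]
tool_rot: [-1.571, -0.002, 0.095]
force: [0.6, -0.4, -0.5]
width: 85.2
```

```bash
python3 g.py -14 -148 45;python3 - <<'E'
from cell import eyes
import cv2,pickle,numpy as np
w=eyes.get_image("wrist");t=eyes.get_image("top");pickle.dump(w,open("w3.pkl","wb"))
f=lambda d,y,x:cv2.resize(d["image"][y:y+130,x:x+130,::-1],(390,384),interpolation=2)
cv2.imwrite("pics/m3.png",np.hstack([w["image"][:,60:460,::-1],f(t,115,240)]))
E
```

```text
t 5.43 stand pos [ -12.5 -119.1   47.1] F [ 0.6 -0.4 -0.5] w 85.2
shift [-0.039  0.052 -0.722] turn [0.007 0.021 0.024] q7 -0.06
```

View pics/m3.png

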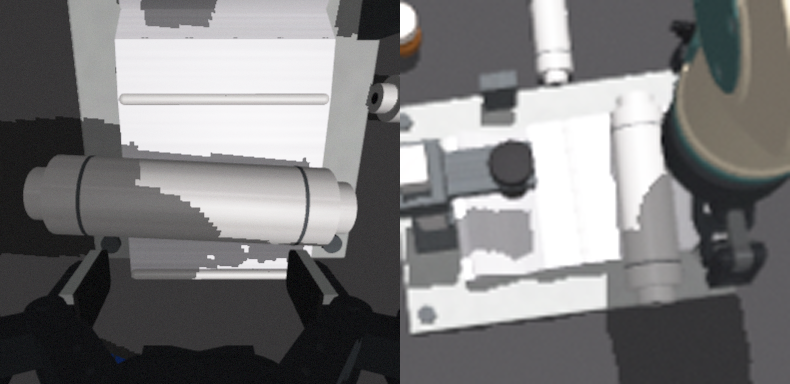

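```bash
cat > e.py <<'E'
from h import *
import sys
p=np.load("stand.npy");c,s=np.cos(p[2]),np.sin(p[2]);M=np.array([[c,s],[-s,c]])
def st(d,u,z): return M@(onz(d,u,z)[:2]-p[:2])
E
python3 - <<'E'
from e import *
W=pickle.load(open("w3.pkl","rb"))
for u in((84,193),(416,208)):print(st(W,u,56.5).round(1))
# body silhouette: front top edge (y of tangent) and rear
for a,b in(((130,155),(370,170)),((130,236),(370,244))):print(st(W,a,56.5).round(1),st(W,b,56.5).round(1))
E
```

```text
[-91.1 -84. ]
[ 60.9 -91.1]
[-68.1 -66.6] [ 37.6 -73.2]
[ -72.9 -105.4] [  41.7 -109.5]
```

Request:
apply_moves(
  commands=[
    [[0, 0.03, 0.07, 0, 0, 0], [0, 0, 0.07, 0, 0, 0], [0, 0, 0.07, 0, 0, 0], [0, 0, 0.07, 0, 0, 0], [0, 0, 0.07, 0, 0, 0], [0, 0, 0.07, 0, 0, 0], [0, 0, 0.07, 0, 0, 0], [0, 0, 0.07, 0, 0, 0]],
  ],
)

```text
clock: 6.2
eef_pos: [613.4, -93.1, 45.4]
tool_rot: [-1.573, -0.002, 0.093]
force: [0.5, -0.0, -0.0]
width: 85.1
```

```bash
python3 g.py -14 -72 45
```

```text
t 6.20 stand pos [-12.9 -97.   45.4] F [ 0.4 -0.1 -0. ] w 85.1
shift [-0.028  0.008  0.625] turn [ 0.024 -0.008  0.018] q7 -0.10
```

Request:
apply_moves(
  commands=[
    [[0, 0, 0.07, 0, 0, 0], [0, 0, 0.07, 0, 0, 0], [0, 0, 0.07, 0, 0, 0], [0, 0, 0.07, 0, 0, 0], [0, 0, 0.07, 0, 0, 0], [0, 0, 0.03, 0, 0, 0]],
  ],
)

```text
clock: 6.7
eef_pos: [612.1, -75.6, 45.5]
tool_rot: [-1.573, -0.002, 0.093]
force: [0.9, -0.6, 0.3]
width: 85.1
```

```bash
python3 g.py -14 -72 45;python3 - <<'E'
from cell import eyes
import cv2,pickle,numpy as np
w=eyes.get_image("wrist");t=eyes.get_image("top");pickle.dump(w,open("w4.pkl","wb"));pickle.dump(t,open("t4.pkl","wb"))
f=lambda d,y,x:cv2.resize(d["image"][y:y+130,x:x+130,::-1],(390,384),interpolation=2)
cv2.imwrite("pics/m4.png",np.hstack([w["image"][:,60:460,::-1],f(t,115,240)]))
E
```

```text
t 6.70 stand pos [-12.6 -79.5  45.5] F [ 0.8 -0.7  0.3] w 85.1
shift [-0.036  0.013  0.188] turn [0.023 0.001 0.025] q7 -0.13
```

View pics/m4.png

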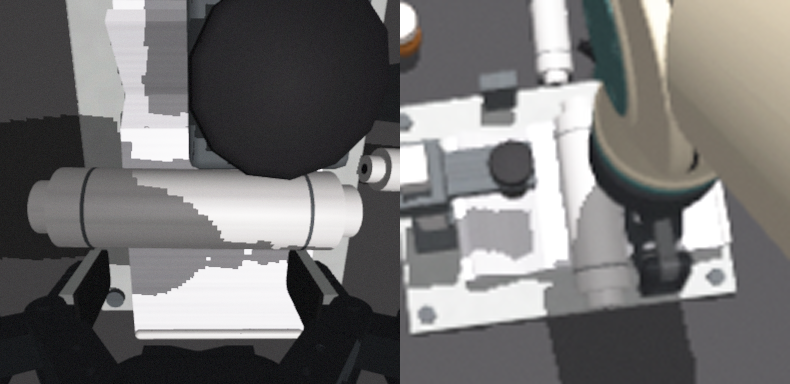

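Request:
apply_moves(
  commands=[
    [[0, 0, 0.06, 0, 0, 0], [0, 0, 0.06, 0, 0, 0], [0, 0, 0.06, 0, 0, 0]],
  ],
)

```text
clock: 7.05
eef_pos: [611.9, -73.9, 46.3]
tool_rot: [-1.579, -0.003, 0.09]
force: [0.4, -5.0, 3.9]
width: 85.1
```

```bash
python3 g.py -14 -72 45;python3 - <<'E'
from cell import eyes
from e import *
w=eyes.get_image("wrist")
o,_=ray(w,(256,192));print("cam",M@(o[:2]-p[:2]),o[2])
pickle.dump(w,open("w5.pkl","wb"))
# column brightness profile down image columns
g=w["image"].mean(2)
for u in(150,170,190):print(u,[int(x) for x in g[120:290:6,u]])
E
```

```text
t 7.05 stand pos [-12.6 -77.8  46.3] F [-0.1 -5.   3.9] w 85.1
shift [-0.036  0.03   0.144] turn [ 0.097 -0.034  0.029] q7 -0.14
cam [-12.38901627  -0.46579665] 188.12312651487625
150 [92, 93, 88, 92, 85, 89, 90, 90, 89, 38, 107, 114, 113, 115, 123, 128, 129, 118, 122, 120, 113, 67, 93, 94, 91, 19, 18, 17, 11]
170 [87, 89, 90, 90, 91, 90, 91, 86, 90, 98, 104, 112, 116, 117, 124, 131, 129, 122, 123, 119, 110, 103, 89, 91, 184, 160, 121, 108, 117]
190 [223, 222, 237, 142, 248, 248, 247, 146, 145, 95, 106, 114, 115, 119, 128, 130, 130, 121, 124, 119, 109, 103, 133, 127, 144, 172, 186, 192, 189]
```

Request:
apply_moves(
  commands=[
    [[0, -0.07, 0.1, 0, 0, 0], [0, -0.07, 0.1, 0, 0, 0], [0, -0.07, 0.1, 0, 0, 0]],
  ],
)

```text
clock: 7.35
eef_pos: [610.4, -62.5, 54.8]
tool_rot: [-1.58, -0.002, 0.088]
force: [-0.9, 0.9, -0.3]
width: 84.9
```

```bash
python3 g.py -14 -72 45
```

```text
t 7.35 stand pos [-13.  -66.3  54.8] F [-0.8  0.9 -0.3] w 84.9
shift [-0.024  0.246 -0.14 ] turn [ 0.107 -0.062  0.022] q7 -0.15
```

Request:
apply_moves(
  commands=[
    [[0, 0, -0.4, 0, 0, 0], [0, -0.3, -0.4, 0.1, -0.05, 0], [0, -0.6, -0.2, 0, 0, 0], [-0.6, -0.6, 0, 0, 0, 0], [-0.8, 0, 0, 0, 0, 0], [-0.8, 0, 0, 0, 0, 0], [-0.4, 0, 0.3, 0, 0, 0], [0, 0, 0, 0, 0, 0]],
  ],
  claw=0,
)

```text
clock: 8.02
eef_pos: [505.3, -85.7, 117.7]
tool_rot: [-1.556, -0.003, 0.106]
force: [-0.2, 0.6, -0.4]
width: -0.1
```

```bash
python3 g.py -118 0 110;python3 - <<'E'
from cell import eyes
import cv2,pickle,numpy as np
w=eyes.get_image("side");t=eyes.get_image("top");pickle.dump(w,open("s6.pkl","wb"));pickle.dump(t,open("t6.pkl","wb"))
f=lambda d,y,x:cv2.resize(d["image"][y:y+115,x:x+115,::-1],(400,400),interpolation=2)
cv2.imwrite("pics/m6.png",np.hstack([f(w,160,185),f(t,125,235)]))
E
```

```text
t 8.02 stand pos [-119.9  -79.6  117.7] F [-0.2  0.6 -0.4] w -0.1
shift [0.071 0.223 1.987] turn [-0.169  0.143  0.032] q7 -0.07
```

View pics/m6.png

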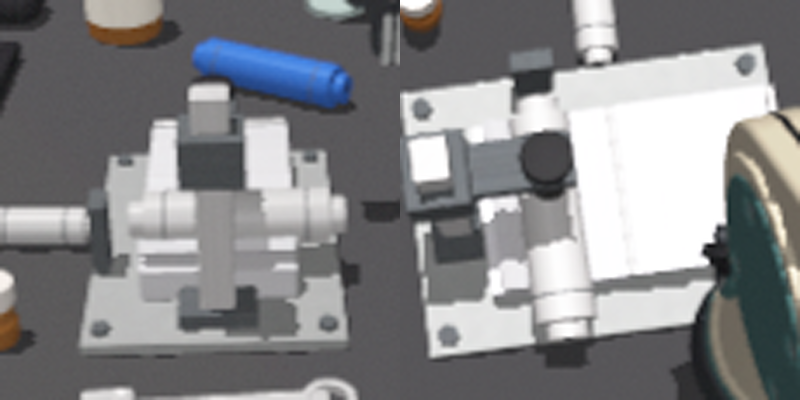

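```bash
python3 - <<'E'
from e import *
T=pickle.load(open("t6.pkl","rb"));S=pickle.load(open("s6.pkl","rb"));k=115/400
a=(567-400)*k+235,338*k+125; b=345*k+185,215*k+160
X,e=tri([ray(T,a),ray(S,b)]);print(st(T,a,45.5),M@(X[:2]-p[:2]),X[2],e)
E
```

```text
[-83.54905918   0.30631617] [-83.83156557   0.35066117] 45.96663066882691 [np.float64(0.23760183596701118), np.float64(0.23760183596717255)]
```

Request:
apply_moves(
  commands=[
    [[0, 0.1, 0.6, -0.15, 0.14, 0], [0, 0.1, 0.6, 0, 0, 0], [0, 0, 0.6, 0, 0, 0], [0, 0, 0.2, 0, 0, 0], [0, 0, 0, 0, 0, 0]],
  ],
)

```text
clock: 8.53
eef_pos: [509.4, -4.3, 109.8]
tool_rot: [-1.57, -0.016, 0.088]
force: [-0.5, 0.5, 0.2]
width: -0.2
```

```bash
python3 g.py -115 0 34
```

```text
t 8.53 stand pos [-108.2    1.   109.8] F [-0.4  0.6  0.2] w -0.2
shift [-0.199  1.892 -0.029] turn [-0.011 -0.055  0.18 ] q7 -0.26
```

Request:
apply_moves(
  commands=[
    [[-0.25, 0, 0, 0, -0.05, 0.18], [0, 0.5, 0, 0, 0, 0], [0, 0.7, 0, 0, 0, 0], [0, 0.5, 0, 0, 0, 0], [0, 0.1, 0, 0, 0, 0]],
  ],
)

```text
clock: 8.95
eef_pos: [503.3, -9.5, 37.2]
tool_rot: [-1.572, -0.005, 0.091]
force: [-0.0, 0.0, 0.1]
width: -0.1
```

```bash
python3 g.py -115 0 34
```

```text
t 8.95 stand pos [-114.8   -3.5   37.2] F [-0.   0.   0.1] w -0.1
shift [-0.006  0.079  0.087] turn [ 0.018 -0.03   0.054] q7 -0.30
```

Request:
apply_moves(
  commands=[
    [[0.08, 0.05, 0.09, 0, 0, 0], [0.08, 0, 0, 0, 0, 0], [0.06, 0, 0, 0, 0, 0], [0.06, 0, 0, 0, 0, 0], [0.06, 0, 0, 0, 0, 0], [0.06, 0, 0, 0, 0, 0]],
  ],
)

```text
clock: 9.45
eef_pos: [521.2, -7.9, 37.2]
tool_rot: [-1.574, -0.005, 0.086]
force: [-0.1, -0.5, -0.5]
width: 0.2
```

```bash
python3 g.py -83 0 34
```

```text
t 9.45 stand pos [-96.8  -3.6  37.2] F [-0.2 -0.4 -0.5] w 0.2
shift [0.343 0.082 0.093] turn [ 0.039 -0.086  0.058] q7 -0.30
```

Request:
apply_moves(
  commands=[
    [[0.05, 0.05, 0.15, 0, -0.08, 0], [0.06, 0, 0.05, 0, 0, 0], [0.06, 0, 0, 0, 0, 0]],
  ],
)

```text
clock: 9.7
eef_pos: [524.3, -0.8, 35.5]
tool_rot: [-1.577, 0.002, 0.091]
force: [-3.6, -2.2, 0.8]
width: -0.1
```

```bash
python3 g.py -83 0 34
```

```text
t 9.70 stand pos [-93.    3.2  35.5] F [-3.8 -1.8  0.8] w -0.1
shift [ 0.251  0.039 -0.079] turn [ 0.069 -0.02  -0.022] q7 -0.31
```

Request:
apply_moves(
  commands=[
    [[0.07, 0, -0.05, 0, 0, 0], [0.07, 0, 0, 0, 0, 0], [0.07, 0, 0, 0, 0, 0]],
  ],
)

```text
clock: 9.95
eef_pos: [529.9, -1.3, 35.1]
tool_rot: [-1.577, 0.009, 0.093]
force: [-6.6, 0.2, 2.2]
width: -0.2
```

```bash
python3 g.py -78 0 34
```

```text
t 9.95 stand pos [-87.5   2.1  35.1] F [-6.5  0.8  2.2] w -0.2
shift [ 0.237  0.026 -0.053] turn [ 0.068  0.    -0.099] q7 -0.30
```

Request:
apply_moves(
  commands=[
    [[0.07, 0, 0, 0, 0, -0.1], [0.07, 0, 0, 0, 0, 0], [0.06, 0, 0, 0, 0, 0]],
  ],
)

```text
clock: 10.2
eef_pos: [535.3, -0.8, 34.7]
tool_rot: [-1.577, 0.006, 0.093]
force: [-10.2, -0.0, 6.3]
width: 0.1
```

```bash
python3 g.py -78 0 34
```

```text
t 10.20 stand pos [-82.1   2.1  34.7] F [-10.2   0.9   6.3] w 0.1
shift [ 0.102  0.017 -0.053] turn [ 0.074 -0.001 -0.067] q7 -0.30
```

Request:
apply_moves(
  commands=[
    [[0.05, -0.04, 0, 0, 0, 0], [0.05, -0.02, 0, 0, 0, 0]],
  ],
)

```text
clock: 10.37
eef_pos: [535.1, -1.0, 35.7]
tool_rot: [-1.578, 0.015, 0.093]
force: [-5.7, -1.1, -2.1]
width: -0.0
```

```bash
python3 g.py -78 0 34
```

```text
t 10.37 stand pos [-82.3   2.   35.7] F [-5.8 -0.6 -2.1] w -0.0
shift [ 0.109  0.041 -0.05 ] turn [ 0.08  -0.001 -0.17 ] q7 -0.29
```

```bash
python3 - <<'E'
from cell import eyes
import cv2,pickle,numpy as np
w=eyes.get_image("side");t=eyes.get_image("top");pickle.dump(w,open("s7.pkl","wb"));pickle.dump(t,open("t7.pkl","wb"))
f=lambda d,y,x:cv2.resize(d["image"][y:y+66,x:x+66,::-1],(396,396),interpolation=2)
cv2.imwrite("pics/m7.png",np.hstack([f(w,190,200),f(t,130,245)]))
E
```

```text
(no output)
```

View pics/m7.png

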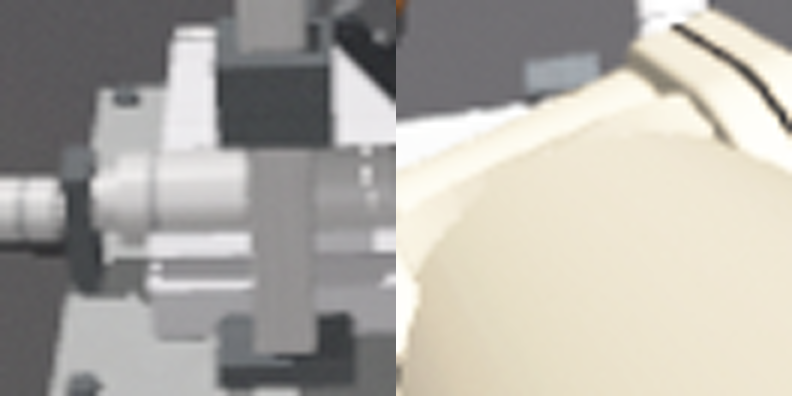

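```bash
python3 - <<'E'
from e import *
S=pickle.load(open("s7.pkl","rb"));S6=pickle.load(open("s6.pkl","rb"))
def pr(x,y,z):
    w=np.r_[M.T@np.array([x,y])+p[:2],z]
    q=cv2.projectPoints(w.reshape(1,1,3),np.array(S["rvec"],float),np.array(S["tvec"],float),np.array(S["mtx"]),None)[0].ravel()
    return ((q-[200,190])*6).round(0)
print("face x72",pr(72,0,57.5),pr(72,12,45),"fit step x62",pr(62,12,45.5),"body edge top",pr(62,0,63.5))
# ring position & scale: horizontal profile along the column in both images
for d in(S6,S):
    print([int(v) for v in d["image"].mean(2)[219:225,208:245].mean(0)])
print("px per 10mm",pr(52,0,60)-pr(62,0,60))
E
python3 g.py
```

```text
face x72 [ 91. 174.] [ 91. 220.] fit step x62 [118. 218.] body edge top [117. 160.]
[194, 166, 128, 80, 79, 78, 74, 64, 141, 183, 188, 188, 188, 193, 206, 211, 211, 210, 209, 209, 209, 209, 208, 185, 181, 208, 207, 207, 207, 207, 206, 207, 193, 161, 146, 145, 147]
[194, 166, 128, 79, 79, 79, 85, 158, 203, 212, 212, 213, 212, 211, 211, 211, 194, 179, 200, 210, 209, 209, 209, 208, 208, 208, 207, 207, 207, 206, 206, 206, 192, 161, 146, 146, 147]
px per 10mm [27.  0.]
t 10.47 stand pos [-82.3   2.   35.5] F [-5.8  0.1 -1.6] w -0.3
```

Request:
apply_moves(
  commands=[
    [[-0.3, 0, 0, 0, 0, 0], [-0.3, 0, 0, 0, 0, -0.17], [-0.2, -0.5, 0, 0, 0, 0], [0, -0.9, 0, 0, 0, 0], [0, -0.9, 0, 0, 0, 0], [0, -0.9, 0, 0, 0, 0], [0, -0.6, 0, 0, 0, 0], [0, -0.4, 0, 0, 0, 0]],
  ],
)

```text
clock: 11.13
eef_pos: [513.5, 0.3, 209.2]
tool_rot: [-1.572, -0.025, 0.096]
force: [-0.2, -0.4, -0.3]
width: 0.1
```

```bash
python3 g.py 0 0 190;python3 - <<'E'
from e import *
from cell import eyes
T=eyes.get_image("top");pickle.dump(T,open("t8.pkl","wb"));im=T["image"]
m=(im.max(2)<60).astype(np.uint8);m[:, :265]=0;m[:,292:]=0;m[:160]=0;m[185:]=0
n,l,s,c=cv2.connectedComponentsWithStats(m);print(s,c)
i=1+s[1:,4].argmax();
for z in(140,145,150):print(z,st(T,c[i],z))
E
```

```text
t 11.13 stand pos [-103.7    5.2  209.2] F [-0.2 -0.4 -0.3] w 0.1
shift [ 2.579  0.545 -0.138] turn [0.014 0.032 0.29 ] q7 -0.19
[[     0      0    512    384 196608]] [[255.5 191.5]]Traceback (most recent call last):
  File "<stdin>", line 6, in <module>
ValueError: attempt to get argmax of an empty sequence
```

Request:
apply_moves(
  commands=[
    [[0.6, 0, -0.1, 0, 0, 0.29], [0.6, 0, 0, 0, 0, 0], [0.6, 0, 0, 0, 0, 0], [0.5, 0, 0, 0, 0, 0], [0.1, 0, 0, 0, 0, 0], [0, 0, 0, 0, 0, 0]],
  ],
)

```text
clock: 11.68
eef_pos: [625.7, 6.7, 220.2]
tool_rot: [-1.573, -0.033, 0.095]
force: [-0.0, 0.7, 0.4]
width: 0.3
```

```bash
python3 g.py 0 0 155
```

```text
t 11.68 stand pos [  8.6   1.2 220.2] F [0.  0.7 0.4] w 0.3
shift [-0.269  1.623 -0.027] turn [0.024 0.024 0.384] q7 -0.17
```

Request:
apply_moves(
  commands=[
    [[-0.24, 0.1, 0, 0, 0, 0.38], [0, 0.4, 0, 0, 0, 0], [0, 0.5, 0, 0, 0, 0], [0, 0.3, 0, 0, 0, 0], [0, 0, 0, 0, 0, 0]],
  ],
)

```text
clock: 12.1
eef_pos: [616.8, 6.1, 167.6]
tool_rot: [-1.573, -0.007, 0.096]
force: [0.2, -0.1, -0.3]
width: -0.3
```

```bash
python3 g.py 0 0 150
```

```text
t 12.10 stand pos [ -0.2   1.4 167.6] F [ 0.2 -0.1 -0.3] w -0.3
shift [ 0.003  0.441 -0.035] turn [0.021 0.027 0.082] q7 -0.19
```

Request:
apply_moves(
  commands=[
    [[0, 0.12, 0, 0, 0, 0.08], [0, 0.12, 0, 0, 0, 0], [0, 0.12, 0, 0, 0, 0], [0, 0.05, 0, 0, 0, 0], [0, 0.05, 0, 0, 0, 0]],
  ],
)

```text
clock: 12.52
eef_pos: [617.2, 6.1, 150.3]
tool_rot: [-1.573, -0.003, 0.096]
force: [0.2, 0.1, 1.1]
width: -0.2
```

```bash
python3 g.py 0 0 145
```

```text
t 12.52 stand pos [1.000e-01 1.400e+00 1.503e+02] F [0.2 0.1 1.1] w -0.2
shift [-0.004  0.131 -0.035] turn [0.023 0.029 0.04 ] q7 -0.20
```

Request:
apply_moves(
  commands=[
    [[0, 0.05, 0, 0, 0, 0], [0, 0.05, 0, 0, 0, 0], [0, 0.05, 0, 0, 0, 0], [0, 0.05, 0, 0, 0, 0]],
  ],
)

```text
clock: 12.85
eef_pos: [617.9, 6.1, 143.3]
tool_rot: [-1.573, -0.005, 0.095]
force: [-3.6, -0.4, 8.4]
width: -0.2
```

Request:
apply_moves(
  commands=[
    [[0, 0.06, 0, 0, 0, 0], [0, 0.06, 0, 0, 0, 0], [0, 0.06, 0, 0, 0, 0]],
  ],
)

```text
clock: 13.1
eef_pos: [617.9, 6.2, 139.1]
tool_rot: [-1.574, -0.006, 0.095]
force: [-2.9, -1.1, 7.3]
width: -0.2
```

Request:
apply_moves(
  commands=[
    [[0, 0.06, 0, 0, 0, 0], [0, 0.06, 0, 0, 0, 0], [0, 0.06, 0, 0, 0, 0], [0, 0.06, 0, 0, 0, 0], [0, 0.06, 0, 0, 0, 0], [0, 0.06, 0, 0, 0, 0]],
  ],
)

```text
clock: 13.6
eef_pos: [617.9, 6.1, 131.3]
tool_rot: [-1.577, -0.008, 0.095]
force: [-3.4, -0.3, 7.7]
width: -0.1
```

Request:
apply_moves(
  commands=[
    [[0, 0.06, 0, 0, 0, 0], [0, 0.05, 0, 0, 0, 0]],
  ],
)

```text
clock: 13.77
eef_pos: [617.9, 6.1, 129.0]
tool_rot: [-1.577, -0.009, 0.095]
force: [-1.8, -0.8, 8.5]
width: -0.1
```

Request:
apply_moves(
  commands=[
    [[0, 0.05, 0, 0, 0, 0], [0, 0.05, 0, 0, 0, 0], [0, 0.05, 0, 0, 0, 0]],
  ],
)

```text
clock: 14.02
eef_pos: [617.9, 6.2, 126.3]
tool_rot: [-1.578, -0.01, 0.094]
force: [-2.6, -1.1, 7.6]
width: -0.2
```

Request:
apply_moves(
  commands=[
    [[0, 0.05, 0, 0, 0, 0]],
  ],
)

```text
clock: 14.1
eef_pos: [617.9, 6.2, 125.4]
tool_rot: [-1.579, -0.01, 0.094]
force: [-2.8, 0.6, 7.6]
width: 0.4
```

Request:
apply_moves(
  commands=[
    [[0, 0.05, 0, 0, 0, 0]],
  ],
)

```text
clock: 14.18
eef_pos: [617.9, 6.2, 124.5]
tool_rot: [-1.579, -0.011, 0.094]
force: [-2.4, 0.1, 9.1]
width: -0.0
```

Request:
apply_moves(
  commands=[
    [[0, 0.05, 0, 0, 0, 0]],
  ],
)

```text
clock: 14.27
eef_pos: [617.9, 6.1, 123.6]
tool_rot: [-1.58, -0.011, 0.094]
force: [-3.8, -0.4, 7.2]
width: -0.0
```

Request:
apply_moves(
  commands=[
    [[0, 0.05, 0, 0, 0, 0]],
  ],
)

```text
clock: 14.35
eef_pos: [617.9, 6.1, 122.7]
tool_rot: [-1.58, -0.011, 0.094]
force: [-2.9, -0.5, 7.7]
width: 0.1
```

Request:
apply_moves(
  commands=[
    [[0, 0.05, 0, 0, 0, 0]],
  ],
)

```text
clock: 14.43
eef_pos: [617.9, 6.1, 121.8]
tool_rot: [-1.58, -0.012, 0.094]
force: [-2.1, -0.9, 8.0]
width: -0.4
```

Request:
apply_moves(
  commands=[
    [[0, 0.05, 0, 0, 0, 0]],
  ],
)

```text
clock: 14.52
eef_pos: [617.9, 6.2, 120.9]
tool_rot: [-1.581, -0.012, 0.094]
force: [-3.4, -0.3, 8.5]
width: -0.3
```

Request:
apply_moves(
  commands=[
    [[0, 0.05, 0, 0, 0, 0]],
  ],
)

```text
clock: 14.6
eef_pos: [617.9, 6.1, 120.0]
tool_rot: [-1.581, -0.012, 0.094]
force: [-3.0, 0.2, 7.5]
width: -0.3
```

Request:
apply_moves(
  commands=[
    [[0, 0.05, 0, 0, 0, 0]],
  ],
)

```text
clock: 14.68
eef_pos: [617.9, 6.2, 119.1]
tool_rot: [-1.581, -0.013, 0.094]
force: [-2.7, -0.1, 8.3]
width: 0.2
```

Request:
apply_moves(
  commands=[
    [[0, 0.05, 0, 0, 0, 0]],
  ],
)

```text
clock: 14.77
eef_pos: [617.9, 6.2, 118.2]
tool_rot: [-1.582, -0.013, 0.094]
force: [-3.8, -0.4, 10.7]
width: -0.4
```

Request:
apply_moves(
  commands=[
    [[0, 0.05, 0, 0, 0, 0]],
  ],
)

```text
clock: 14.85
eef_pos: [617.9, 6.2, 117.7]
tool_rot: [-1.582, -0.013, 0.094]
force: [-4.8, -0.6, 13.1]
width: 0.2
```

Request:
apply_moves(
  commands=[
    [[0, 0.05, 0, 0, 0, 0]],
  ],
)

```text
clock: 14.93
eef_pos: [617.9, 6.2, 117.3]
tool_rot: [-1.583, -0.014, 0.094]
force: [-4.1, -0.4, 14.6]
width: 0.1
```

Request:
apply_moves(
  commands=[
    [[0, 0.05, 0, 0, 0, 0]],
  ],
)

```text
clock: 15.02
eef_pos: [617.9, 6.1, 117.2]
tool_rot: [-1.584, -0.014, 0.094]
force: [-5.8, -1.4, 15.1]
width: -0.0
```

Request:
apply_moves(
  commands=[
    [[0, 0.06, 0, 0, 0, 0]],
  ],
)

```text
clock: 15.1
eef_pos: [618.0, 6.2, 116.9]
tool_rot: [-1.584, -0.015, 0.093]
force: [-4.6, 0.4, 16.5]
width: 0.2
```

Request:
apply_moves(
  commands=[
    [[0, -0.15, 0, 0, 0, 0], [0, -0.4, 0, 0, 0, 0], [0, -0.8, 0, 0, 0, 0], [0, -0.8, 0, 0, 0, 0], [0, -0.8, 0, 0, 0, 0], [-0.6, -0.3, -0.8, 0, 0, 0], [-0.6, 0, -0.8, 0, 0, 0], [-0.6, 0, -0.8, 0, 0, 0]],
  ],
)

```text
clock: 15.77
eef_pos: [558.3, -84.2, 254.7]
tool_rot: [-1.578, -0.024, 0.112]
force: [0.6, -1.4, -0.9]
width: -0.1
```

Request:
apply_moves(
  commands=[
    [[-0.6, 0, -0.8, 0, 0, 0], [-0.6, 0, -0.8, 0, 0, 0], [-0.6, 0, -0.8, 0, 0, 0], [-0.6, 0, -0.8, 0, 0, 0], [0, 0, 0, 0, 0, 0], [0, 0, 0, 0, 0, 0], [0, 0, 0, 0, 0, 0], [0, 0, 0, 0, 0, 0]],
  ],
)

```text
clock: 16.43
eef_pos: [468.3, -238.6, 256.3]
tool_rot: [-1.586, -0.027, 0.098]
force: [0.7, 0.7, 0.1]
width: -0.1
```

```bash
python3 g.py;python3 - <<'E'
from cell import eyes
import cv2,pickle,numpy as np
w=eyes.get_image("side");t=eyes.get_image("top");pickle.dump(w,open("s9.pkl","wb"));pickle.dump(t,open("t9.pkl","wb"))
S7=pickle.load(open("s7.pkl","rb"))
for d in(S7,w):print([int(v) for v in d["image"].mean(2)[219:225,208:230].mean(0)])
f=lambda d,y,x:cv2.resize(d["image"][y:y+130,x:x+130,::-1],(400,400),interpolation=2)
cv2.imwrite("pics/m9.png",np.hstack([f(w,165,175),f(t,110,200)]))
E
```

```text
t 16.43 stand pos [-171.  -228.4  256.3] F [0.7 0.7 0.1] w -0.1
[194, 166, 128, 79, 79, 79, 85, 158, 203, 212, 212, 213, 212, 211, 211, 211, 194, 179, 200, 210, 209, 209]
[194, 166, 128, 80, 79, 79, 84, 159, 203, 212, 212, 212, 211, 210, 210, 210, 195, 180, 199, 209, 209, 209]
```

View pics/m9.png

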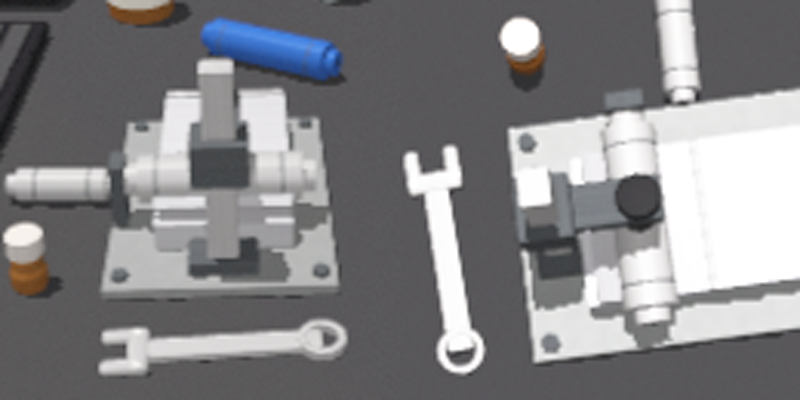

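Picture 11 shows the column in the vee with its +x end against the stop (side view, crop px 125,170). The clamp arm is down over it, with the button at (637,197) in the top view, and the wrench, jar and spare look undisturbed. The side-view profile of the column has not changed since before clamping.

```bash
python3 -c "
from cell import finish_job
print(finish_job())"
```

```text
the job is handed in; nothing more can be done
None
```

The column is in the vee, against the end stop and clamped, and I handed the job in at about 16.5 s of the 58 s allowed.

- **Rolling:** I pushed the column with the two open fingertips, which squared it to the vee. It stuck at the lip at about 5 N, so I raised the fingers slightly while pushing. It then rolled over and dropped into the vee by itself.
- **Sliding to the stop:** I pushed it along the vee at roughly 20 mm/s until it stopped moving. The force read about 10 N at that point, so contact with the stop was gentle. In the side image it had moved about 15.1 mm, against 15.6 mm expected. Its end lies where the stop face projects, to about one pixel (2 mm).
- **Clamping:** The button moved down at about 8 N. I felt the pad meet the column with the button near 118.6 mm and stopped at 16.5 N, about 8 N on the column. That is within the 14 to 18 N range and below the 24 N that would dent it.
- **Last checks:** After I let go and moved the arm away, the side-view profile of the column was unchanged, the clamp arm was still down, and the force on the tool was about zero. By eye, the spare column, wrench, jar and blue look-alike looked undisturbed; I did not measure them or look at the orange one.
- **Check that failed:** A colour-mask check of the button position before pressing found nothing, most likely because the arm hid it. I used the first top view and the stand position instead, and they agreed to about 1 mm.

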